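# Close the film holder and press it into the register corner

## Task

Close the film holder: lay the oblong aluminium cover frame squarely on the black holder, edges flush all round, while the holder is still out on the white register board. Then bring the closed holder into the corner of the two low steel rails, long side against the long rail and end against the short rail, and press it firmly against both at once: finish while still holding it pressed there, with the cover flush. Leave the other things on the table alone.

Things in the scene. Friction and masses are not known exactly. Their poses are not given: they have to be found in the camera images.
- board: white laminate register board, fixed to the table, 240 (own x) x 300 (own y) x 15 mm thick; origin at the centre of its underside, so its top is at own z = 15 mm. It carries the two rails.
- long_rail: steel stop rail fixed on the board along its far (+x) edge: 14 (x) x 170 (y) x 8 mm high; axes parallel to the board's, origin at the centre of its underside, which is at (102, 40, 15) mm in the board's frame. Its stop face looks to the board's -x and lies at board x = 95 mm.
- short_rail: steel stop rail fixed on the board along its left (+y) edge: 100 (x) x 14 (y) x 8 mm high; axes parallel to the board's, origin at the centre of its underside, at (45, 132, 15) mm in the board's frame. Its stop face looks to the board's -y and lies at board y = 125 mm.
- corner (a point): the inner corner where the two stop faces meet, on the board's top surface; at (95, 125, 15) mm in the board's frame, axes parallel to the board's. With the holder home its centre is at (-28, -50) mm from here in these axes.
- holder: black film holder, a loose rectangular block 56 (own x) x 100 (own y) x 28 mm high, with a 30 x 60 mm window with white opal in it; about 0.3 kg; starts lying loose on the board, away from the rails. Origin at the centre of its underside. Either end may go to the short rail. Closed with the cover it is 36 mm high, so it can be gripped across its 56 mm width above the 8 mm rails. It slides easily on the smooth board and rails (friction coefficient about 0.25).
- cover: cover frame of the holder, loose flat aluminium frame 56 (own x) x 100 (own y) x 8 mm thick with a 30 x 60 mm window; about 0.1 kg; starts lying flat on the table to the right of the board. Origin at the centre of its underside. Same outline as the holder, no lip or pins: it just lies on the holder's flat top (its origin then 28 mm above the holder's). Either way round is right.
- spare: bystander: a square aluminium frame 76 x 76 x 8 mm for another film size, on the table to the right of the board; it and the cover may be in either place.
- loupe: bystander: round black magnifier, 42 mm across and 42 mm high, standing on the board near its near left corner; origin at the centre of its underside.
- canister: bystander: black film canister, 32 mm across, 52 mm high, standing on the table at the right; origin at the centre of its underside.
- chem_bottle: bystander: amber glass bottle, 64 mm across, 170 mm high, on the table at the near left; origin at the centre of its underside.
- beaker: bystander: clear plastic beaker, 72 mm across, 90 mm high, on the table left of the board; origin at the centre of its underside.
Things that resemble listed ones, but are neither listed nor needed, are in the scene too. What is shaped like the cover but brown is not meant.

How it is judged:
By the outcome, as a careful person would: the job done as asked, in the order asked, and still so for the second after the job is handed in, while the arm keeps its last pose, push and grip.
It also fails if it takes over 58 s, if anything falls off the work surface, if the arm or the gripper's body presses on something with over 40 N, if the wrist force passes 120 N, or if a joint passes its speed limit or range.

## Robot

A 6-joint arm with a two-finger parallel gripper is mounted at the origin on the work surface. World frame = base frame: x ahead of the robot, y to its left, z up, the work surface at z = 0. Lengths are in m, angles in degrees, forces in N, time in s.
With the tool pointing down it reaches from about 0.4 to 0.825 m from the base axis. Payload 7 kg.
Tool frame: the origin (TCP) lies midway between the tips of the shut fingers; the grasp point (between the pads) lies 19 mm behind it (ctrl.grip_point_offset is the distance from the TCP to the grasp point, in m); x points along the fingers, y is the direction in which the jaws open and shut, and the axes are right-handed (so a half turn about x gives the same grasp; the last joint's range is limited). The gripper opens to 88 mm and grips with 3 to 60 N. Pads are 19 mm wide; open, the fingers measure 130 mm over their backs; the gripper's body (78 mm by 193 mm) begins 47 mm behind the grasp point.
Start: joints at [86.35, 20.546, 0.682, 0, -70.136, -16.507], TCP at [0.233, 0.634, 0.227] pointing down, gripper open.
Joint ranges: [-176.03, 176.03], [-82.01, 121.73], [-58.28, 71.71], [-173.87, 95.51], [-174.79, -0.11], [-173.66, 173.66]. Speed limits (degrees/s): [136.94, 136.94, 172.46, 180, 180, 180].

## Interface

Orientations are given as [roll, pitch, yaw] about the fixed x, y, z axes, in that order (R = Rz(yaw) Ry(pitch) Rx(roll)).
In Python, from plant import ctrl gives the robot as it stands.
- The arm moves only by the tool drive_tool, never from a script. Its argument "plan" is a list of rows, each a list of 3 entries, a list of its own where there are three numbers: the shift along the tool's x, y, z in m, then the turn, a rotation vector about the tool's x, y, z in degrees, then the opening, from 0 (shut) to 1 (fully open). In form: [[[dx, dy, dz], [wx, wy, wz], grip], ...]. A call has 1 to 20 rows; each row is the pose to reach, as a shift and turn from the pose measured when the call began, along the tool's axes at that moment; what a row does not reach only later rows make up. A row lasts 1/12 s, in which the tool goes at most 41.7 mm and 7.16 degrees, less where a joint would pass 70% of its speed; a pose out of reach is approached as far as the arm can. A call with a gripper value outside its range is refused whole. The fingers move at their own pace and stop on an object; the grip force is fixed at half the most. Time passes only in rows, so rows that repeat a pose let the fingers close. It gives the time, the measured TCP pose, the force and the opening at its end, in the units of the state.
- ctrl.get_obs(): the state, without advancing time (a new reading comes with each control period).
- ctrl.snapshot(name): name is "scene" or "top" or "wrist"; returns the picture (384x512x3 uint8, blue, green, red); there is no depth.
- ctrl.get_calibration(name): a dict with "fx", "fy", "cx", "cy" (pixels), "dist_coeffs" ([k1, k2, p1, p2, k3] as OpenCV has them; the pictures are not rectified), "R" (3x3) and "t" (3): a world point X has camera coordinates R X + t. Camera axes: x right, y down, z forward; pixel columns grow to the right and rows downward; lengths in m; the calibration is good to about 2 mm. A picture is of the moment at which its call begins: read the wrist's pose just before it. get_calibration takes no time and is no camera call; for the wrist camera it gives the pose at the moment of the call.
- ctrl.close_job(): hands the job in, once; it reports no verdict.
Trained networks look in the newest picture that a camera, given by its name, has taken for a name from the list of things; names that differ only in an ending like _2 or _b are one class to them, and where a whole thing is asked for, a point or a joint stands for the part that bears it (a point fixed in the world has none). Each returns a list of dicts, best first, with "confidence" (0 to 1); they miss things now and then, are a little off and sometimes report something else, mostly with a low value. They report only what shows in the picture. A call takes as long as a camera call. They do not tell look-alikes from the thing itself.
- ctrl.cut_out(camera, name): "pixels" (384x512 bool, what is visible of it) and "pixel" ([column, row] in pixels, amid what is visible of it).
- ctrl.landmark_of(camera, name): "pixel" ([column, row] in pixels: a listed point, or the origin of a listed thing).
The state is a dict: "clock": time; "joint_pos": joint angles; "qvel": joint speeds; "tau": joint torques, N m; "tool_pos": TCP position; "orientation": TCP orientation; "force": force on the tool from outside, world axes, zero at the start; "moment": the same for the moment, N m; "opening": finger opening in m.
Only numpy, scipy, OpenCV 4.12 (cv2) and the standard library are available. Lean on these libraries where they do the work, as an engineer would, in place of code of your own. Each camera call takes 0.05 s, during which the arm holds its last target. There are 200 camera calls.

## Working session

There is one attempt and no reset: what is moved stays moved. The work goes in short steps, Python scripts to look and compute and a tool call to move; the robot and the scene stay as the last step left them, time stands still between calls to the robot, and variables do not carry over. Pictures are saved under pics/ and viewed, about 8 in all and at most 12, crops included, and the job is handed in when it is done.

Besides the shell and the picture viewer there is one more tool, called in YAML: its name, and indented under it one key for each argument. drive_tool: Moves the arm, as the interface text tells. Its arguments: {"type":"object","properties":{"plan":{"type":"array","items":{"type":"array"}}},"required":["plan"]}

```bash
ls; mkdir -p pics; cat > h.py <<'E'
import numpy as np, cv2
from plant import ctrl
from scipy.spatial.transform import Rotation as Ro
def cal(n):
    c=ctrl.get_calibration(n); K=np.array([[c['fx'],0,c['cx']],[0,c['fy'],c['cy']],[0,0,1.]])
    return K,np.array(c['dist_coeffs'],float),np.array(c['R'],float),np.array(c['t'],float)
def ray(px,z,c):
    K,d,R,t=c; p=cv2.undistortPoints(np.array(px,float).reshape(-1,1,2),K,d).reshape(-1,2)
    v=np.c_[p,np.ones(len(p))]@R; o=-R.T@t
    return (o+v*((z-o[2])/v[:,2])[:,None])[:,:2]
def proj(X,c):
    K,d,R,t=c; return cv2.projectPoints(np.array(X,float).reshape(-1,1,3),cv2.Rodrigues(R)[0],t,K,d)[0].reshape(-1,2)
def rect(mask,z,c):
    "min-area rect of the mask on plane z: centre, (short,long), yaw of long axis deg"
    m=mask.astype(np.uint8); cs=max(cv2.findContours(m,0,1)[0],key=cv2.contourArea)
    w=ray(cs,z,c)*1000
    (x,y),(a,b),an=cv2.minAreaRect(w.astype(np.float32))
    if a>b:a,b,an=b,a,an+90
    return np.round([x,y,a,b,(an+90)%180],1)   # yaw of long axis from world x
E
python3 - <<'E'
from h import *
o=ctrl.get_obs();print({k:np.round(v,3) for k,v in o.items()})
ims=[]
for n in['top','scene','wrist']:
    im=ctrl.snapshot(n);cv2.imwrite(f'pics/{n}0.png',im);c=cal(n)
    print(n,np.round(-c[2].T@c[3],3))
    for k,z in [('holder',.043),('cover',.008),('board',.015),('spare',.008),('loupe',.05)]:
        for r in ctrl.cut_out(n,k)[:3]:
            print(k,round(r['confidence'],2),np.round(r['pixel']),rect(r['pixels'],z,c))
    for r in ctrl.landmark_of(n,'corner')[:2]: print('corner',r['confidence'],r['pixel'],ray(r['pixel'],.015,c))
E
```

```text
pics
{'clock': np.float64(0.0), 'joint_pos': array([ 8.6348e+01,  2.0593e+01,  6.3500e-01, -1.9000e-02, -7.0136e+01,
       -1.6507e+01]), 'qvel': array([-0.054, -0.033, -0.064, -0.072,  0.019,  0.134]), 'tau': array([ 0.0000e+00, -5.8272e+01,  2.9307e+01,  6.9980e+00,  7.0000e-03,
       -0.0000e+00]), 'tool_pos': array([0.232, 0.633, 0.226]), 'orientation': array([  95.544,   89.905, -104.622]), 'force': array([-0.893,  0.315, -0.629]), 'moment': array([ 0.019,  0.007, -0.026]), 'opening': np.float64(0.088)}
top [ 0.33  -0.003  1.566]
holder 0.71 [235. 210.] [507.9  66.8  55.6  98.9  74.3]
holder 0.55 [218. 185.] [562.3 114.5 236.  293.1  77.8]
cover 0.59 [332. 142.] [ 740.5 -287.    60.8  103.7  110.7]
cover 0.15 [347. 235.] [ 433.7 -298.2   75.1   76.3   71.6]
board 0.77 [219. 187.] [564.5 116.1 248.6 303.5  78.2]
spare 0.52 [343. 229.] [ 433.4 -298.9   73.4   77.1   70.4]
loupe 0.47 [182. 207.] [510.8 248.8  37.6  41.4  91.7]
corner 0.69 [192.8, 160.0] [[0.6811469  0.22159239]]
scene [ 1.089 -0.016  0.945]
cover 0.72 [157. 222.] [ 607.  -265.7   59.5   98.8  119.9]
cover 0.62 [147. 268.] [ 746.6 -287.5   59.5   97.9  108.5]
board 0.86 [295. 205.] [573.5 116.3 247.1 303.9  78.5]
spare 0.89 [159. 179.] [ 437.9 -297.3   79.4   79.9  160.1]
loupe 0.48 [332. 178.] [520.1 248.7  41.8  64.6 162.4]
corner 0.87 [333.0, 232.7] [[0.6857928  0.21986284]]
corner 0.54 [327.8, 180.4] [[0.51374541 0.23787933]]
wrist [0.298 0.61  0.385]
```

View pics/top0.png

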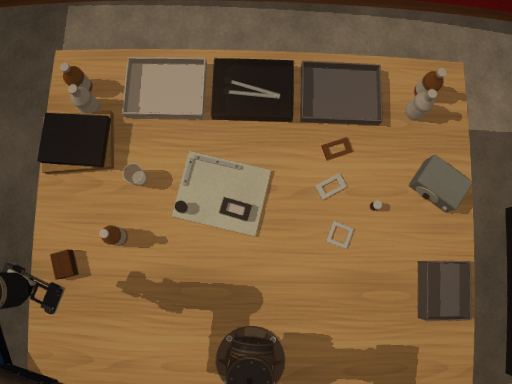

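View pics/scene0.png

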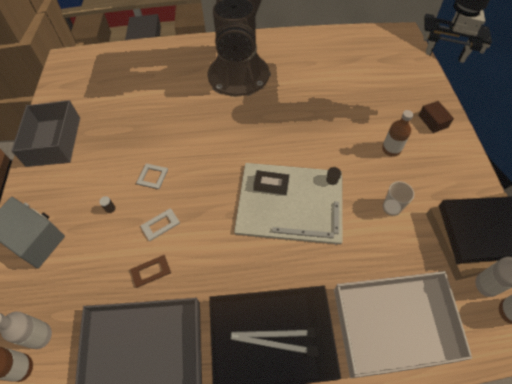

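The cover is the bright oblong frame, at top (331,187) and scene (160,223). The brown look-alike is at top (337,149) and the square spare at (341,235). The holder (235,209) lies on the board, and the rails meet at the board's far-left corner. Next I move above the cover.

```bash
cat >> h.py <<'E'
def go(x,y,z,jaw,rnd=1):
    "world TCP target (mm), jaw-axis yaw (deg): prints tool shift (m) and rotvec (deg)"
    o=ctrl.get_obs(); R=Ro.from_euler('xyz',o['orientation'],degrees=True); p=np.array(o['tool_pos'])
    best=None
    for a in (jaw,jaw+180):
        Y=np.array([np.cos(np.radians(a)),np.sin(np.radians(a)),0]);X=np.array([0,0,-1.])
        T=Ro.from_matrix(np.c_[X,Y,np.cross(X,Y)]); rv=(R.inv()*T).as_rotvec(degrees=True)
        print('shift',np.round(R.inv().apply(np.array([x,y,z])/1000-p),4),'turn',np.round(rv,2))
    Yw=R.apply([0,1,0]); print('now',np.round(p*1000,1),'jaw',round(np.degrees(np.arctan2(Yw[1],Yw[0])),2),'q',np.round(o['joint_pos'],1),'F',np.round(o['force'],1),'open',round(o['opening']*1000,1),'t',o['clock'])
E
python3 - <<'E'
from h import *
go(607,-266,160,30)
o=ctrl.get_obs();R=Ro.from_euler('xyz',o['orientation'],degrees=True);c=cal('wrist')
print(c[0],'cam in tool',R.inv().apply(-c[2].T@c[3]-o['tool_pos']),'axes in tool',R.inv().apply(c[2]))
E
```

```text
shift [ 0.0666  0.7155 -0.6615] turn [-140.16    0.      0.  ]
shift [ 0.0666  0.7155 -0.6615] turn [39.84  0.   -0.  ]
now [232.6 633.6 226.5] jaw -110.16 q [ 86.3  20.5   0.7  -0.  -70.1 -16.5] F [-0.1  0.2  0.5] open 87.9 t 1.05
[[286.34748962   0.         254.41532917]
 [  0.         286.34748962 189.41066802]
 [  0.           0.           1.        ]] cam in tool [-0.15880581 -0.00038464 -0.06934771] axes in tool [[ 3.57401838e-04  9.99999875e-01  3.49462705e-04]
 [-2.58531170e-01 -2.45182496e-04  9.66002885e-01]
 [ 9.66002850e-01 -4.35598209e-04  2.58531050e-01]]
```

drive_tool:
  plan:
    - [[0, 0.7155, -0.6615], [40, 0, 0], 1]
    - [[0, 0.7155, -0.6615], [40, 0, 0], 1]
    - [[0, 0.7155, -0.6615], [40, 0, 0], 1]
    - [[0, 0.7155, -0.6615], [40, 0, 0], 1]
    - [[0, 0.7155, -0.6615], [40, 0, 0], 1]
    - [[0, 0.7155, -0.6615], [40, 0, 0], 1]
    - [[0, 0.7155, -0.6615], [40, 0, 0], 1]
    - [[0, 0.7155, -0.6615], [40, 0, 0], 1]
    - [[0, 0.7155, -0.6615], [40, 0, 0], 1]
    - [[0, 0.7155, -0.6615], [40, 0, 0], 1]
    - [[0, 0.7155, -0.6615], [40, 0, 0], 1]
    - [[0, 0.7155, -0.6615], [40, 0, 0], 1]
    - [[0, 0.7155, -0.6615], [40, 0, 0], 1]
    - [[0, 0.7155, -0.6615], [40, 0, 0], 1]
    - [[0, 0.7155, -0.6615], [40, 0, 0], 1]
    - [[0.066, 0.7155, -0.6615], [40, 0, 0], 1]
    - [[0.066, 0.7155, -0.6615], [40, 0, 0], 1]
    - [[0.066, 0.7155, -0.6615], [40, 0, 0], 1]
    - [[0.066, 0.7155, -0.6615], [40, 0, 0], 1]
    - [[0.066, 0.7155, -0.6615], [40, 0, 0], 1]

```text
clock: 2.72
tool_pos: [0.552, -0.1345, 0.1878]
orientation: [-115.5, 90.0, 4.4]
force: [1.2, 1.2, -0.2]
opening: 0.0878
```

```bash
python3 - <<'E'
from h import *
go(607,-266,160,-150)
E
```

```text
shift [ 0.0278  0.0177 -0.1414] turn [-0.16 -0.02  0.04]
shift [ 0.0278  0.0177 -0.1414] turn [1.7984e+02 6.0000e-02 3.0000e-02]
now [ 552.  -134.5  187.8] jaw -150.16 q [  6.   12.2 -16.3   0.  -61.5  23.8] F [ 1.2  1.2 -0.2] open 87.8 t 2.7167
```

drive_tool:
  plan:
    - [[0.028, 0.0175, -0.1415], [0, 0, 0], 1]
    - [[0.028, 0.0175, -0.1415], [0, 0, 0], 1]
    - [[0.028, 0.0175, -0.1415], [0, 0, 0], 1]
    - [[0.028, 0.0175, -0.1415], [0, 0, 0], 1]
    - [[0.028, 0.0175, -0.1415], [0, 0, 0], 1]
    - [[0.028, 0.0175, -0.1415], [0, 0, 0], 1]
    - [[0.028, 0.0175, -0.1415], [0, 0, 0], 1]

```text
clock: 3.3
tool_pos: [0.6069, -0.2659, 0.1597]
orientation: [-91.3, 90.0, 28.5]
force: [0.5, 0.8, 0.9]
opening: 0.0876
```

```bash
python3 - <<'E'
from h import *
go(607,-266,160,-150)
im=ctrl.snapshot('wrist');cv2.imwrite('pics/w1.png',im);c=cal('wrist')
for r in ctrl.cut_out('wrist','cover')[:3]: print(r['confidence'],r['pixel'],rect(r['pixels'],.008,c),r['pixels'].sum())
E
```

```text
shift [-0.0003 -0.     -0.0001] turn [-0.18 -0.    0.02]
shift [-0.0003 -0.     -0.0001] turn [1.7982e+02 4.0000e-02 0.0000e+00]
now [ 606.9 -265.9  159.7] jaw -150.18 q [ -6.8  22.   -6.1  -0.  -61.8  36.7] F [0.5 0.8 0.9] open 87.6 t 3.3
0.89 [239.1, 175.5] [ 607.4 -263.7   57.3  101.5  119.7] 3220
0.65 [399.2, 77.8] [ 531.8 -428.4   36.    56.8   39.6] 1674
```

View pics/w1.png

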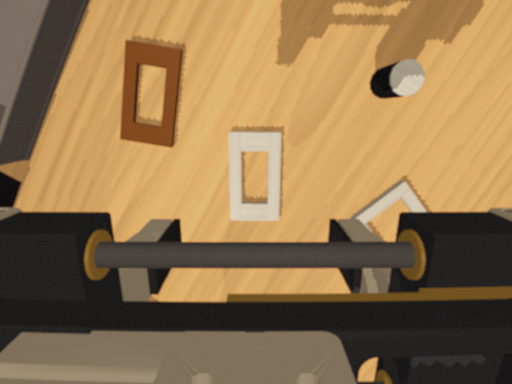

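The wrist view shows the cover centred at (255,176), square to the jaws, with the brown one at (152,93) clear of the fingers. I descend.

```bash
python3 - <<'E'
from h import *
go(607.4,-263.7,2,-150.3)
E
```

```text
shift [ 0.1585 -0.0006  0.0012] turn [ 0.2  -0.04  0.08]
shift [ 0.1585 -0.0006  0.0012] turn [-1.798e+02 -1.200e-01 -7.000e-02]
now [ 607.2 -265.1  160.5] jaw -150.1 q [ -6.8  21.9  -6.2  -0.  -61.8  36.7] F [-0.8  0.2  0.7] open 87.7 t 3.4
```

drive_tool:
  plan:
    - [[0.04, -0.0006, 0.0015], [0.2, 0, 0], 1]
    - [[0.08, -0.0006, 0.0015], [0.2, 0, 0], 1]
    - [[0.12, -0.0006, 0.0015], [0.2, 0, 0], 1]
    - [[0.14, -0.0006, 0.0015], [0.2, 0, 0], 1]
    - [[0.15, -0.0006, 0.0015], [0.2, 0, 0], 1]
    - [[0.157, -0.0006, 0.0015], [0.2, 0, 0], 1]
    - [[0.157, -0.0006, 0.0015], [0.2, 0, 0], 1]
    - [[0.157, -0.0006, 0.0015], [0.2, 0, 0], 1]

```text
clock: 4.07
tool_pos: [0.6084, -0.2634, 0.0051]
orientation: [-129.0, 89.8, -9.3]
force: [0.0, 0.1, 0.2]
opening: 0.0876
```

```bash
python3 - <<'E'
from h import *
go(607.4,-263.7,2,-150.3)
im=ctrl.snapshot('wrist');cv2.imwrite('pics/w2.png',im);c=cal('wrist')
for r in ctrl.cut_out('wrist','cover')[:3]: print(r['confidence'],r['pixel'],rect(r['pixels'],.008,c),r['pixels'].sum())
E
```

```text
shift [0.0031 0.0011 0.0002] turn [ 0.06 -0.14  0.17]
shift [0.0031 0.0011 0.0002] turn [-179.94   -0.27   -0.21]
now [ 608.4 -263.4    5.1] jaw -150.24 q [ -6.6  30.9 -14.7   0.  -44.1  36.3] F [0.  0.1 0.2] open 87.6 t 4.0667
0.88 [79.6, 92.4] [ 742.7 -283.2   60.5   92.1  109.1] 13447
0.64 [257.9, 181.7] [ 618.7 -285.    56.2   56.9   29.8] 8782
```

Lower 2.5 mm, then close.

drive_tool:
  plan:
    - [[0.0025, 0, 0], [0, 0, 0], 1]
    - [[0.0025, 0, 0], [0, 0, 0], 0.6]
    - [[0.0025, 0, 0], [0, 0, 0], 0.3]
    - [[0.0025, 0, 0], [0, 0, 0], 0.3]
    - [[0.0025, 0, 0], [0, 0, 0], 0.3]
    - [[0.0025, 0, 0], [0, 0, 0], 0.3]
    - [[0.0025, 0, 0], [0, 0, 0], 0.3]
    - [[0.0025, 0, 0], [0, 0, 0], 0.3]

```text
clock: 4.83
tool_pos: [0.6084, -0.2637, 0.0031]
orientation: [-129.1, 89.8, -9.4]
force: [-0.6, -1.1, 1.4]
opening: 0.0554
```

```bash
python3 - <<'E'
from h import *
go(607.4,-263.7,100,-150.3)
im=ctrl.snapshot('wrist');cv2.imwrite('pics/w3.png',im)
E
```

```text
shift [-0.0969  0.0005  0.0003] turn [ 0.03 -0.15  0.19]
shift [-0.0969  0.0005  0.0003] turn [-179.97   -0.3    -0.24]
now [ 608.4 -263.7    3.1] jaw -150.27 q [ -6.6  31.1 -14.8   0.  -43.8  36.3] F [-0.6 -1.1  1.4] open 55.4 t 4.8333
```

View pics/w3.png

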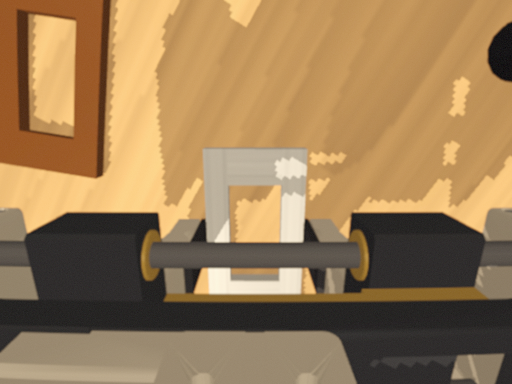

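The cover is gripped (opening 55.4 mm), its far edge at row 149, columns 204–306. Next I lift it and move to a viewing pose beside the holder.

```bash
python3 - <<'E'
from h import *
go(530,144,180,-195.7)
c=cal('wrist');print(ray([[204,149],[306,149],[255,149]],.0085,c)*1000)
E
```

```text
shift [-0.1775 -0.1347  0.3924] turn [45.43 -0.07  0.25]
shift [-0.1775 -0.1347  0.3924] turn [-1.3457e+02 -3.1000e-01 -9.0000e-02]
now [ 608.4 -263.7    3.1] jaw -150.27 q [ -6.6  31.1 -14.8   0.  -43.8  36.3] F [-1.8 -0.9  0.8] open 55.4 t 4.8833
[[ 657.08796459 -293.95868308]
 [ 609.6506046  -321.05441738]
 [ 633.34298111 -307.4949424 ]]
```

drive_tool:
  plan:
    - [[-0.04, 0, 0], [0, 0, 0], 0.3]
    - [[-0.08, 0, 0], [0, 0, 0], 0.3]
    - [[-0.12, 0, 0], [0, 0, 0], 0.3]
    - [[-0.178, -0.135, 0.393], [45.4, 0, 0], 0.3]
    - [[-0.178, -0.135, 0.393], [45.4, 0, 0], 0.3]
    - [[-0.178, -0.135, 0.393], [45.4, 0, 0], 0.3]
    - [[-0.178, -0.135, 0.393], [45.4, 0, 0], 0.3]
    - [[-0.178, -0.135, 0.393], [45.4, 0, 0], 0.3]
    - [[-0.178, -0.135, 0.393], [45.4, 0, 0], 0.3]
    - [[-0.178, -0.135, 0.393], [45.4, 0, 0], 0.3]
    - [[-0.178, -0.135, 0.393], [45.4, 0, 0], 0.3]
    - [[-0.178, -0.135, 0.393], [45.4, 0, 0], 0.3]
    - [[-0.178, -0.135, 0.393], [45.4, 0, 0], 0.3]
    - [[-0.178, -0.135, 0.393], [45.4, 0, 0], 0.3]
    - [[-0.178, -0.135, 0.393], [45.4, 0, 0], 0.3]
    - [[-0.178, -0.135, 0.393], [45.4, 0, 0], 0.3]
    - [[-0.178, -0.135, 0.393], [45.4, 0, 0], 0.3]

```text
clock: 6.3
tool_pos: [0.5297, 0.1445, 0.1802]
orientation: [-87.0, 89.8, -12.7]
force: [-0.5, -0.7, -0.8]
opening: 0.0555
```

```bash
python3 - <<'E'
from h import *
go(530,144,180,-195.7)
im=ctrl.snapshot('wrist');cv2.imwrite('pics/w4.png',im);c=cal('wrist')
for k in('holder','cover'):
  for r in ctrl.cut_out('wrist',k)[:3]: print(k,r['confidence'],r['pixel'],rect(r['pixels'],.043,c),r['pixels'].sum())
E
```

```text
shift [ 0.0002 -0.0004 -0.0004] turn [0.05 0.01 0.22]
shift [ 0.0002 -0.0004 -0.0004] turn [-1.7995e+02 -3.4000e-01  2.0000e-02]
now [529.7 144.5 180.2] jaw 164.35 q [ 35.8  10.7 -19.4   0.2 -59.8 -51.6] F [-0.5 -0.7 -0.8] open 55.5 t 6.3
holder 0.95 [252.7, 95.3] [512.9  62.9  57.   94.5  75.4] 5689
holder 0.67 [188.1, 109.5] [559.5  85.7 216.9 220.1 168.2] 33648
holder 0.29 [126.1, 169.9] [659.4  98.   17.6  89.7  79.1] 1276
cover 0.66 [252.6, 182.5] [535.4 160.9 105.5 109.3 164.3] 8676
```

View pics/w4.png

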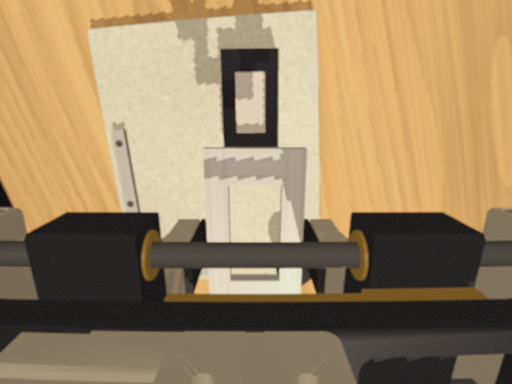

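The holder is at (222–278, 49–147), and the held cover (204–306, from row 149) hides only its near end. I fit the far and side edges.

```bash
cat >> h.py <<'E'
def edge(im,z,c,a,b,axis,lo,hi,n=25):
    "sub-pixel strongest edge near the pixel segment a-b, searching along axis (0 col,1 row) from lo to hi; line on plane z: point, dir"
    g=cv2.GaussianBlur(im.max(2).astype(np.float32),(3,3),0); P=[]
    for s in np.linspace(0,1,n):
        p=np.array(a)*(1-s)+np.array(b)*s; t=np.arange(lo,hi+.01,.25)
        q=np.repeat(p[None],len(t),0).astype(np.float32); q[:,axis]+=t
        v=cv2.remap(g,q[:,:1].astype(np.float32).copy(),q[:,1:].astype(np.float32).copy(),1).ravel()
        d=np.abs(v[4:]-v[:-4]); k=d.argmax(); w=d*(abs(np.arange(len(d))-k)<6); 
        q0=p.copy();q0[axis]+=(t[2:-2]*w).sum()/w.sum();P.append(q0)
    w=ray(P,z,c)*1000; vx,vy,x,y=cv2.fitLine(w.astype(np.float32),cv2.DIST_HUBER,0,.01,.01).ravel()
    r=abs((w-[x,y])@[-vy,vx]); 
    return np.array([x,y]),np.degrees(np.arctan2(vy,vx))%180,np.round(np.median(r),2)
E
python3 - <<'E'
from h import *
im=cv2.imread('pics/w4.png');c=cal('wrist')
print('L',*edge(im,.043,c,(222,60),(223.5,138),0,-6,6))
print('R',*edge(im,.043,c,(278,60),(278,138),0,-6,6))
print('F',*edge(im,.043,c,(228,49.5),(272,49),1,-6,6))
go(530,144,180,-195.7)
E
```

```text
L [538.9842    54.618347] 74.51464 0.14
R [489.0064   81.11248] 75.22106 0.02
F [499.58362   18.469837] 164.34473 0.05
shift [0.0002 0.0001 0.0004] turn [-0.05  0.    0.22]
shift [0.0002 0.0001 0.0004] turn [ 1.7995e+02  3.5000e-01 -1.0000e-02]
now [530.  143.6 180.2] jaw 164.25 q [ 35.7  10.7 -19.4   0.2 -59.8 -51.6] F [ 0.2  0.1 -0.7] open 55.4 t 6.45
```

```bash
python3 - <<'E'
from h import *
go(513.7,66.8,58,164.7)
E
```

```text
shift [ 0.1222 -0.0047 -0.0784] turn [-0.45  0.    0.22]
shift [ 0.1222 -0.0047 -0.0784] turn [ 1.7955e+02  3.4000e-01 -1.0000e-02]
now [530.  143.6 180.2] jaw 164.25 q [ 35.7  10.7 -19.4   0.2 -59.8 -51.6] F [ 0.2  0.1 -0.7] open 55.4 t 6.45
```

drive_tool:
  plan:
    - [[0, -0.0047, -0.0784], [-0.4, 0, 0.2], 0.3]
    - [[0, -0.0047, -0.0784], [-0.4, 0, 0.2], 0.3]
    - [[0.04, -0.0047, -0.0784], [-0.4, 0, 0.2], 0.3]
    - [[0.08, -0.0047, -0.0784], [-0.4, 0, 0.2], 0.3]
    - [[0.11, -0.0047, -0.0784], [-0.4, 0, 0.2], 0.3]
    - [[0.122, -0.0047, -0.0784], [-0.4, 0, 0.2], 0.3]
    - [[0.122, -0.0047, -0.0784], [-0.4, 0, 0.2], 0.3]
    - [[0.122, -0.0047, -0.0784], [-0.4, 0, 0.2], 0.3]

```text
clock: 7.12
tool_pos: [0.5137, 0.0658, 0.0579]
orientation: [154.7, 89.9, -130.7]
force: [-0.4, -0.4, 0.0]
opening: 0.0555
```

```bash
python3 - <<'E'
from h import *
go(513.7,66.8,46,164.7)
im=ctrl.snapshot('wrist');cv2.imwrite('pics/w5.png',im)
cv2.imwrite('pics/w5c.png',cv2.resize(im[100:300,150:360],None,fx=3,fy=3,interpolation=2))
E
```

```text
shift [0.0119 0.0002 0.001 ] turn [-0.11 -0.08 -0.04]
shift [0.0119 0.0002 0.001 ] turn [ 1.7989e+02 -6.0000e-02  1.2000e-01]
now [513.7  65.8  57.9] jaw 164.59 q [ 29.1  16.1 -31.2   0.  -42.7 -44.5] F [-0.4 -0.4  0. ] open 55.5 t 7.1167
```

View pics/w5c.png

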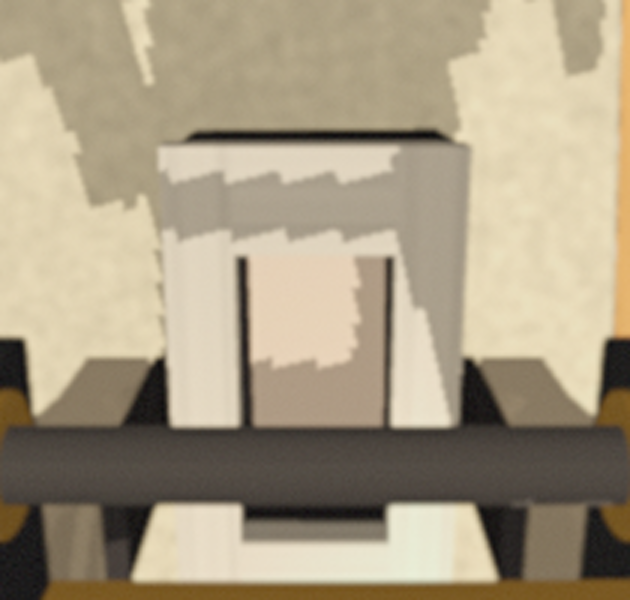

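```bash
python3 - <<'E'
from h import *
im=cv2.imread('pics/w5.png');c=cal('wrist')
l=np.array([.262,.965])
for n,z,a,b,lo,hi in(('holder',.043,(216,143.5),(294,143.5),-3,2),('cover',.0628,(210,148.5),(300,148.5),-2.5,4)):
    P,an,r=edge(im,z,c,a,b,1,lo,hi); print(n,P,an,r,P@l)
print('cam',-c[2].T@c[3])
# window sides: holder window? cover inner vs holder inner
g=im.max(2)
for row in(195,215): print(row,g[row,222:286])
print(proj([[*(np.array([513.7,66.8])/1000-.05*l),.043]],c))
E
```

```text
holder [500.30508   17.198635] 164.6733 0.01 147.67661494064333
cover [501.31876   17.036522] 164.89551 0.1 147.78575774383543
cam [ 4.95858212e-01 -1.68711735e-04  2.17634764e-01]
195 [223 221 218 219 220 212 178 116  57  54 134 198 226 231 230 230 229 229
 229 230 229 229 230 229 230 230 229 230 230 230 229 229 229 230 230 230
 230 230 230 230 230 229 229 230 228 222 220 210 189 176 174 175 176 176
 174 163 122  66 104 178 220 228 225 213]
215 [226 224 221 219 220 220 203 159  89  38  77 170 221 232 231 230 230 230
 230 230 230 231 231 230 231 230 231 230 231 231 231 231 231 231 230 231
 231 232 231 231 231 231 231 229 224 220 212 188 173 173 174 174 174 174
 174 160 105  82 145 202 225 230 229 228]
[[255.442679   145.54998712]]
```

drive_tool:
  plan:
    - [[0.004, 0.0002, 0.0015], [0, 0, 0], 0.3]
    - [[0.008, 0.0002, 0.0015], [0, 0, 0], 0.3]
    - [[0.0105, 0.0002, 0.0015], [0, 0, 0], 0.3]
    - [[0.0105, 0.0002, 0.0015], [0, 0, 0], 0.3]
    - [[0.0105, 0.0002, 0.0015], [0, 0, 0], 0.3]

```text
clock: 7.58
tool_pos: [0.5146, 0.068, 0.0485]
orientation: [-77.3, 89.9, -2.7]
force: [-0.1, 0.1, -1.5]
opening: 0.0556
```

```bash
python3 - <<'E'
from h import *
go(513.7,66.8,46,164.7)
im=ctrl.snapshot('wrist');cv2.imwrite('pics/w6.png',im);c=cal('wrist')
g=im.max(2); o=ctrl.get_obs()
for col in (225,255,285): print(col,'far',g[136:156,col],'near',g[258:284,col])
l=np.array([.262,.965]);s=np.array([.965,-.262])
for z in(.015,.043,.051):
    C=478.2*s+198.7*l; X=[[*((C-50*l+k*20*s)/1000),z] for k in(-1,0,1)]
    print(z,np.round(proj(X,c),1).tolist(),'row per mm', np.round((proj([[*((C-49*l)/1000),z]],c)-proj(X[1:2],c))[0,1],2))
E
```

```text
shift [ 0.0025  0.0006 -0.0014] turn [-0.08  0.01  0.06]
shift [ 0.0025  0.0006 -0.0014] turn [ 1.7992e+02  1.0000e-01 -2.0000e-02]
now [514.6  68.   48.5] jaw 164.62 q [ 29.2  16.9 -31.7   0.1 -41.3 -44.7] F [-0.1  0.1 -1.5] open 55.6 t 7.5833
225 far [169 170 171 174 160 109  37  14  22  25  70 116 172 209 220 220 218 218
 219 218] near [ 85  81  82  82  80  77  75  72  75 121 187 223 231 231 230 231 231 231
 231 231 231 232 232 232 232 231]
255 far [174 176 176 174 160 107  39  17  21  28  68 119 176 212 223 223 223 224
 225 225] near [ 83  83  82  80  77  80  75  75  74  67  54  32  20  18  39  69 107 128
 132 130 132 140 175 212 231 234]
285 far [174 173 174 168 144  88  33  14  17  31  66 110 143 163 170 168 167 167
 170 169] near [ 83  82  82  79  78  78  77  69  72 124 190 227 234 234 233 232 233 233
 234 232 232 233 233 233 232 233]
0.015 [[285.4, 139.5], [255.3, 139.6], [225.3, 139.7]] row per mm 1.51
0.043 [[290.4, 143.9], [255.4, 144.0], [220.4, 144.2]] row per mm 1.76
0.051 [[292.2, 145.5], [255.4, 145.6], [218.6, 145.7]] row per mm 1.84
```

drive_tool:
  plan:
    - [[0.0015, 0.0003, -0.0003], [0, 0, 0], 0.3]
    - [[0.0025, 0.0003, -0.0003], [0, 0, 0], 0.3]
    - [[0.003, 0.0003, -0.0003], [0, 0, 0], 0.3]
    - [[0.003, 0.0003, -0.0003], [0, 0, 0], 0.3]

```text
clock: 7.97
tool_pos: [0.5144, 0.0679, 0.046]
orientation: [-74.7, 89.9, -0.0]
force: [-1.4, 0.8, 5.2]
opening: 0.0556
```

```bash
python3 - <<'E'
from h import *
go(513.7,66.8,46,164.7)
im=ctrl.snapshot('wrist');cv2.imwrite('pics/w7.png',im);c=cal('wrist')
g=im.max(2)
for col in (225,255,285): print(col,'far',g[136:156,col])
E
```

```text
shift [ 0.      0.0004 -0.0012] turn [-0.05  0.02  0.09]
shift [ 0.      0.0004 -0.0012] turn [ 1.7995e+02  1.4000e-01 -4.0000e-02]
now [514.4  67.9  46. ] jaw 164.65 q [ 29.2  17.1 -31.9   0.1 -40.9 -44.6] F [-1.4  0.8  5.2] open 55.6 t 7.9667
225 far [170 169 170 172 168 140  87  29  16  23  65 116 173 211 220 219 219 218
 219 219]
255 far [173 174 174 175 162 126  63  23  17  29  68 121 174 214 223 223 223 223
 224 225]
285 far [173 172 174 175 163 116  49  16  16  29  66 110 143 164 170 169 170 169
 168 168]
```

drive_tool:
  plan:
    - [[0, 0, 0], [0, 0, 0], 0.8]
    - [[0, 0, 0], [0, 0, 0], 1]
    - [[0, 0, 0], [0, 0, 0], 1]
    - [[0, 0, 0], [0, 0, 0], 1]
    - [[-0.02, 0, 0], [0, 0, 0], 1]
    - [[-0.06, 0, 0.02], [0, 0, 0], 1]
    - [[-0.1, 0, 0.05], [0, 0, 0], 1]
    - [[-0.1, 0, 0.08], [0, 0, 0], 1]
    - [[-0.1, 0, 0.08], [0, 0, 0], 1]
    - [[-0.1, 0, 0.08], [0, 0, 0], 1]

```text
clock: 8.85
tool_pos: [0.5362, 0.1468, 0.1467]
orientation: [-52.4, 89.8, 22.3]
force: [-0.0, -0.0, -1.8]
opening: 0.0873
```

```bash
python3 - <<'E'
from h import *
go(514,67.5,27,164.7)
im=ctrl.snapshot('wrist');cv2.imwrite('pics/w8.png',im)
cv2.imwrite('pics/w8c.png',cv2.resize(im[0:220,120:360],None,fx=3,fy=2.7,interpolation=2))
E
```

```text
shift [ 0.1196  0.0008 -0.0826] turn [0.04 0.12 0.16]
shift [ 0.1196  0.0008 -0.0826] turn [-179.96   -0.24    0.19]
now [536.2 146.8 146.7] jaw 164.74 q [ 35.5  13.1 -21.    0.1 -55.7 -50.8] F [-0.  -0.  -1.8] open 87.3 t 8.85
```

View pics/w8c.png

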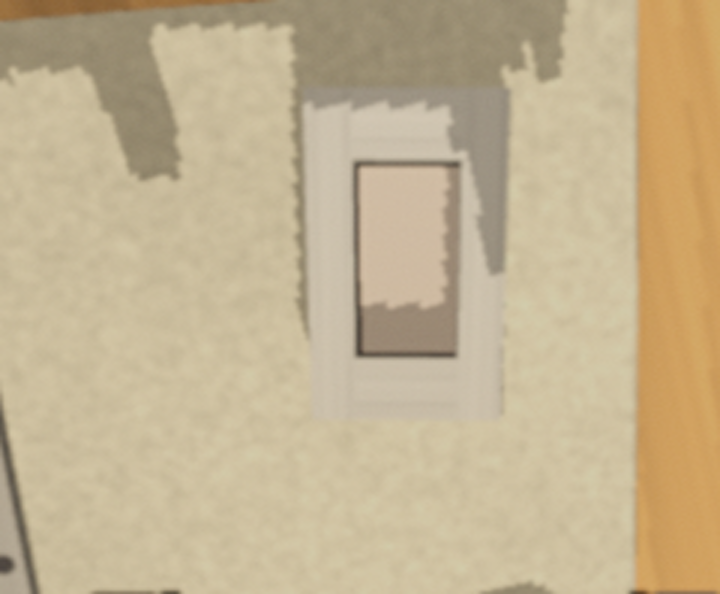

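The cover lies on the holder with no black showing outside it, and the holder's window shows as an even dark rim inside the cover's window. I now go down and squeeze both together.

drive_tool:
  plan:
    - [[0.0, 0.0008, -0.04], [0, 0, 0], 1]
    - [[0.02, 0.0008, -0.0825], [0, 0, 0], 1]
    - [[0.04, 0.0008, -0.0825], [0, 0, 0], 1]
    - [[0.07, 0.0008, -0.0825], [0, 0, 0], 1]
    - [[0.1, 0.0008, -0.0825], [0, 0, 0], 1]
    - [[0.118, 0.0008, -0.0825], [0, 0, 0], 1]
    - [[0.118, 0.0008, -0.0825], [0, 0, 0], 1]
    - [[0.118, 0.0008, -0.0825], [0, 0, 0], 1]
    - [[0.118, 0.0008, -0.0825], [0, 0, 0], 0.5]
    - [[0.118, 0.0008, -0.0825], [0, 0, 0], 0.3]
    - [[0.118, 0.0008, -0.0825], [0, 0, 0], 0.3]
    - [[0.118, 0.0008, -0.0825], [0, 0, 0], 0.3]
    - [[0.118, 0.0008, -0.0825], [0, 0, 0], 0.3]
    - [[0.118, 0.0008, -0.0825], [0, 0, 0], 0.3]

```text
clock: 10.07
tool_pos: [0.5132, 0.0664, 0.0284]
orientation: [-58.6, 89.9, 16.1]
force: [-1.8, 0.3, 4.2]
opening: 0.056
```

```bash
python3 - <<'E'
from h import *
go(514,67.5,27,164.7)
im=ctrl.snapshot('wrist');cv2.imwrite('pics/w9.png',im)
cv2.imwrite('pics/w9c.png',cv2.resize(im[100:300,130:370],None,fx=3,fy=3,interpolation=2))
for n in('top','scene'):
    i=ctrl.snapshot(n);cv2.imwrite(f'pics/{n}9.png',i);c=cal(n)
    for r in ctrl.cut_out(n,'board')[:1]: print(n,rect(r['pixels'],.015,c))
    for k in('corner','long_rail','short_rail','board'):
        for r in ctrl.landmark_of(n,k)[:2]: print(k,r['confidence'],r['pixel'],ray(r['pixel'],.0 if k=='board' else .015,c)*1000)
E
```

```text
shift [ 0.0014 -0.0005  0.0013] turn [0.01 0.07 0.12]
shift [ 0.0014 -0.0005  0.0013] turn [-1.7999e+02 -1.9000e-01  1.2000e-01]
now [513.2  66.4  28.4] jaw 164.71 q [ 29.2  18.5 -33.    0.1 -38.3 -44.5] F [-1.8  0.3  4.2] open 56.0 t 10.0667
top [567.4 116.5 241.9 297.3  78.2]
corner 0.68 [193.9, 159.1] [[684.49726629 217.85938352]]
long_rail 0.54 [218.5, 164.6] [[666.93665774 130.02800523]]
short_rail 0.57 [188.2, 170.7] [[642.24023575 235.86876987]]
board 0.56 [340.9, 235.5] [[ 430.30653307 -305.04237977]]
scene [572.7 114.6 246.2 302.7  78.3]
long_rail 0.78 [300.0, 235.2] [[683.90274711 127.07364086]]
long_rail 0.61 [392.3, 145.9] [[403.37812769 473.5009778 ]]
short_rail 0.72 [337.9, 218.8] [[644.54159405 242.17054736]]
```

View pics/w9c.png

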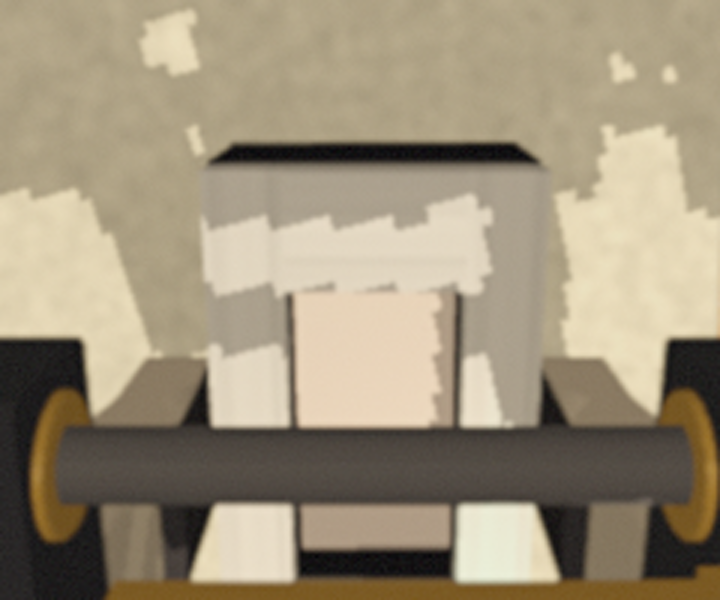

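The closed holder is gripped at 56.0 mm, with only the black far end face showing beyond the cover edge. I check the flushness numerically and get the board yaw from the wrist pictures.

```bash
python3 - <<'E'
from h import *
c=cal('wrist'); im=cv2.imread('pics/w9.png');l=np.array([.262,.965])
for n,z,a,b,lo,hi in(('holder bottom',.015,(206,148.3),(298,148.3),-3,2.2),('cover top',.051,(204,155),(306,155),-1.5,4)):
    P,an,r=edge(im,z,c,a,b,1,lo,hi); print(n,an,r,P@l)
print(im.max(2)[144:162,[225,255,285]].T)
# w4 was taken at TCP (530,143.6..144.5,180.2), rebuild its extrinsics from the rigid mount
o=ctrl.get_obs();R=Ro.from_euler('xyz',o['orientation'],degrees=True).as_matrix();p=np.array(o['tool_pos'])
Rct=c[2]@R; tct=c[2]@p+c[3]
def ext(pos,jaw):
    a=np.radians(jaw);Y=np.array([np.cos(a),np.sin(a),0]);X=np.array([0,0,-1.]);T=np.c_[X,Y,np.cross(X,Y)]
    Rc=Rct@T.T; return c[0],c[1],Rc,tct-Rc@pos
for f,pos,jaw,segs in(('w4',[.530,.144,.1802],164.3,[('board R',.015,(317,20),(319,140)),('rail L',.023,(114.5,132),(126,205))]),('w8',[.5362,.1468,.1467],164.74,[('board R',.015,(331.5,5),(331.5,190))])):
    i=cv2.imread(f'pics/{f}.png');k=ext(np.array(pos),jaw)
    for n,z,a,b in segs: print(f,n,*edge(i,z,k,a,b,0,-5,5))
E
```

```text
holder bottom 164.82808 0.02 149.58417221641542
cover top 164.71352 0.0 148.71711457061767
[[174 174 164 127  65  21  16  17  17  48  89 125 144 161 169 172 172 171]
 [174 174 160 112  47  22  23  25  20  46  90 125 144 159 167 171 172 172]
 [175 176 162 112  40  21  18  22  23  46  90 126 145 158 168 171 169 171]]
w4 board R [438.04562   66.878296] 76.77417 0.55
w4 rail L [675.77515  89.97407] 77.80487 0.19
w8 board R [444.1378    93.244316] 77.738815 0.41
```

Cover and holder are flush within about 0.2 mm at the far end, since the fitted "cover" edge is its lower rim. The board yaw is about 78°. I slide near the corner.

```bash
cat >> h.py <<'E'
EX=np.array([np.cos(np.radians(-12)),np.sin(np.radians(-12))]);EY=np.array([-EX[1],EX[0]])
def gob(a,b,z,jaw): go(*(a*EX+b*EY),z,jaw); p=ctrl.get_obs()['tool_pos'][:2]; print('board-ish',np.round([p@EX*1000,p@EY*1000],1))
E
python3 - <<'E'
from h import *
gob(585,295,28.4,168)
E
```

```text
shift [ 0.0003 -0.0896  0.1287] turn [-3.28  0.05  0.11]
shift [ 0.0003 -0.0896  0.1287] turn [ 1.7672e+02  1.7000e-01 -8.0000e-02]
now [513.1  66.4  28.4] jaw 164.72 q [ 29.2  18.5 -33.    0.1 -38.4 -44.5] F [-0.5  0.9  6.1] open 55.5 t 10.7167
board-ish [488.1 171.6]
```

drive_tool:
  plan:
    - [[0, -0.007, 0.01], [-1, 0, 0], 0.3]
    - [[0, -0.014, 0.02], [-2, 0, 0], 0.3]
    - [[0, -0.021, 0.03], [-3.3, 0, 0], 0.3]
    - [[0, -0.028, 0.04], [-3.3, 0, 0], 0.3]
    - [[0, -0.035, 0.05], [-3.3, 0, 0], 0.3]
    - [[0, -0.042, 0.06], [-3.3, 0, 0], 0.3]
    - [[0, -0.049, 0.07], [-3.3, 0, 0], 0.3]
    - [[0, -0.056, 0.08], [-3.3, 0, 0], 0.3]
    - [[0, -0.063, 0.09], [-3.3, 0, 0], 0.3]
    - [[0, -0.07, 0.1], [-3.3, 0, 0], 0.3]
    - [[0, -0.077, 0.11], [-3.3, 0, 0], 0.3]
    - [[0, -0.084, 0.12], [-3.3, 0, 0], 0.3]
    - [[0, -0.0895, 0.1285], [-3.3, 0, 0], 0.3]
    - [[0, -0.0895, 0.1285], [-3.3, 0, 0], 0.3]
    - [[0, -0.0895, 0.1285], [-3.3, 0, 0], 0.3]

```text
clock: 11.97
tool_pos: [0.6345, 0.1679, 0.0285]
orientation: [-55.7, 89.8, 22.4]
force: [1.5, 1.0, 0.1]
opening: 0.0558
```

```bash
python3 - <<'E'
from h import *
gob(585,295,28.4,168)
im=ctrl.snapshot('wrist');cv2.imwrite('pics/w10.png',im)
s=ctrl.snapshot('scene');cv2.imwrite('pics/s10.png',s)
a=cv2.resize(im,(640,480))[:300];b=cv2.resize(s[150:250,230:443-0],(640,300),interpolation=2)
cv2.imwrite('pics/c10.png',np.vstack([a,b]))
E
```

```text
shift [ 0.0001  0.0008 -0.0012] turn [0.04 0.13 0.19]
shift [ 0.0001  0.0008 -0.0012] turn [-179.96   -0.3     0.21]
now [634.5 167.9  28.5] jaw 168.04 q [ 31.8  28.8 -14.7   0.1 -46.2 -43.8] F [1.5 1.  0.1] open 55.8 t 11.9667
board-ish [585.8 296.2]
```

View pics/c10.png

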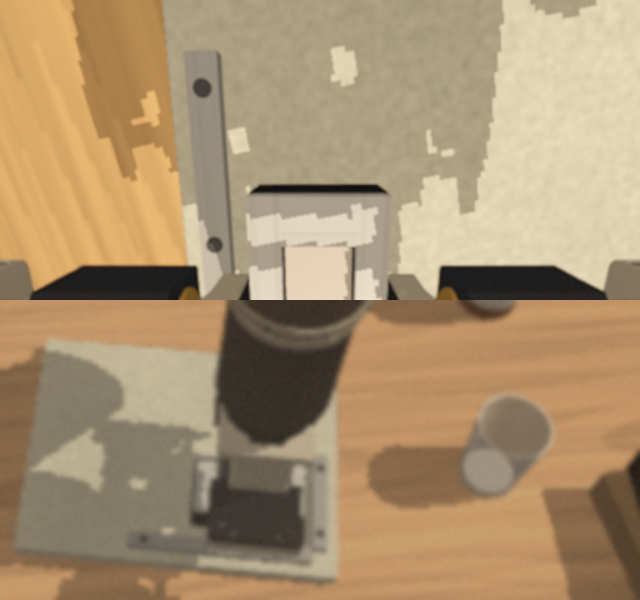

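The holder has slid next to the long rail, the rail's inner edge running (175,45)–(186,205) in the wrist picture, still closed. I measure the gap and the angle.

```bash
python3 - <<'E'
from h import *
im=cv2.imread('pics/w10.png');c=cal('wrist')
for n,z,a,b in(('rail inner top',.023,(175.3,50),(184,180)),('rail outer',.023,(148.5,50),(147+3,150)),('cover L',.051,(198.8,165),(199.8,208))):
    P,an,r=edge(im,z,c,a,b,0,-4,4); print(n,P,an,r,P@EX)
P,an,r=edge(im,.015,c,(206,148.3),(304,148.3),1,-3,2.2);print('holder end',an,r,P@EY)
g=im.max(2);print(g[100,165:195],g[60,165:190])
E
```

```text
rail inner top [659.9769   94.89533] 78.32218 0.08 625.82500036149
rail outer [674.2255    83.572655] 76.70782 0.26 642.1163475868974
cover L [653.5562  128.74945] 79.3928 0.49 612.5059260777647
holder end 168.12816 0.04 246.12418498516556
[149 151 152 151 151 150 151 149 151 152 150 139 119 108 116 146 167 172
 172 175 173 173 172 172 173 175 175 176 176 176] [153 151 151 151 150 150 151 151 146 128 110 109 131 152 166 168 171 172
 172 171 173 171 170 169 170]
```

drive_tool:
  plan:
    - [[0, -0.004, 0], [-0.2, 0, 0], 0.3]
    - [[0, -0.008, 0], [-0.2, 0, 0], 0.3]
    - [[0, -0.01, 0], [-0.2, 0, 0], 0.3]
    - [[0, -0.012, 0], [-0.2, 0, 0], 0.3]
    - [[0, -0.013, 0], [-0.2, 0, 0], 0.3]
    - [[0, -0.014, 0], [-0.2, 0, 0], 0.3]
    - [[0, -0.015, 0], [-0.2, 0, 0], 0.3]
    - [[0, -0.015, 0], [-0.2, 0, 0], 0.3]

```text
clock: 12.73
tool_pos: [0.6482, 0.1637, 0.0285]
orientation: [-59.9, 89.9, 18.3]
force: [-1.6, -1.1, 0.5]
opening: 0.0556
```

```bash
python3 - <<'E'
from h import *
gob(600,307,28.4,168.2);o=ctrl.get_obs();print(o['force'][:2]@EX,o['force'][:2]@EY,o['moment'])
E
```

```text
shift [ 0.0001 -0.0001  0.0121] turn [0.01 0.07 0.12]
shift [ 0.0001 -0.0001  0.0121] turn [-1.7999e+02 -1.9000e-01  1.1000e-01]
now [648.2 163.7  28.5] jaw 168.21 q [ 30.9  29.8 -12.9   0.  -47.1 -42.7] F [-1.6 -1.1  0.5] open 55.6 t 12.7333
board-ish [600.  294.9]
-1.3427998938664658 -1.4167439388258014 [-0.1542155   0.53621296 -0.02435258]
```

drive_tool:
  plan:
    - [[0, -0.001, 0], [0, 0, 0], 0.3]
    - [[0, -0.002, 0], [0, 0, 0], 0.3]
    - [[0, -0.002, 0], [0, 0, 0], 0.3]

```text
clock: 12.98
tool_pos: [0.6486, 0.1636, 0.0285]
orientation: [14.5, 89.9, 92.7]
force: [-8.5, 2.9, 6.0]
opening: 0.0558
```

drive_tool:
  plan:
    - [[0, -0.001, 0], [0, 0, 0], 0.3]
    - [[0, -0.002, 0], [0, 0, 0], 0.3]
    - [[0, -0.002, 0], [0, 0, 0], 0.3]

```text
clock: 13.23
tool_pos: [0.6487, 0.1636, 0.0285]
orientation: [84.9, 89.8, 163.1]
force: [-11.2, 4.5, 8.2]
opening: 0.0559
```

Firm contact on the long rail at about 12 N. Now I slide along it to the short rail.

drive_tool:
  plan:
    - [[0, -0.0015, 0.003], [0, 0, 0], 0.3]
    - [[0, -0.0015, 0.006], [0, 0, 0], 0.3]
    - [[0, -0.0015, 0.008], [0, 0, 0], 0.3]
    - [[0, -0.0015, 0.009], [0, 0, 0], 0.3]
    - [[0, -0.0015, 0.01], [0, 0, 0], 0.3]
    - [[0, -0.0015, 0.01], [0, 0, 0], 0.3]

```text
clock: 13.73
tool_pos: [0.6503, 0.171, 0.0287]
orientation: [116.6, 89.6, -165.3]
force: [-8.5, -5.7, 8.1]
opening: 0.0557
```

```bash
python3 - <<'E'
from h import *
gob(600,307,28.4,168.2);o=ctrl.get_obs();print(o['force'][:2]@EX,o['force'][:2]@EY,o['moment'])
E
```

```text
shift [0.0002 0.0005 0.0045] turn [-0.11 -0.18 -0.36]
shift [0.0002 0.0005 0.0045] turn [179.89  -0.57   0.29]
now [650.3 171.   28.7] jaw 168.09 q [ 31.2  30.3 -11.8  -0.2 -48.3 -43.1] F [-8.5 -5.7  8.1] open 55.7 t 13.7333
board-ish [600.5 302.5]
-7.115676854253944 -7.336385404925615 [-1.99405068  2.759574   -0.21481566]
```

drive_tool:
  plan:
    - [[0, -0.002, 0.001], [0, 0, 0], 0.3]
    - [[0, -0.002, 0.002], [0, 0, 0], 0.3]
    - [[0, -0.002, 0.003], [0, 0, 0], 0.3]
    - [[0, -0.002, 0.003], [0, 0, 0], 0.3]

```text
clock: 14.07
tool_pos: [0.6503, 0.1713, 0.0287]
orientation: [125.2, 89.3, -156.8]
force: [-9.8, -5.8, 10.4]
opening: 0.0556
```

```bash
python3 - <<'E'
from h import *
gob(600,307,28.4,168.2);o=ctrl.get_obs();print(o['force'][:2]@EX,o['force'][:2]@EY,o['moment'])
s=ctrl.snapshot('scene');cv2.imwrite('pics/s11.png',s);t=ctrl.snapshot('top');w=ctrl.snapshot('wrist');cv2.imwrite('pics/t11.png',t);cv2.imwrite('pics/w11.png',w)
a=cv2.resize(s[190:250,270:350],(400,300),interpolation=2);b=cv2.resize(t[145:205,170:250],(400,300),interpolation=2)
cv2.imwrite('pics/c11.png',np.vstack([np.hstack([a,b]),cv2.resize(w[100:250,100:500],(800,300),interpolation=2)]))
E
```

```text
shift [0.0003 0.0005 0.0042] turn [-0.16 -0.42 -0.6 ]
shift [0.0003 0.0005 0.0042] turn [179.84  -0.94   0.66]
now [650.3 171.3  28.7] jaw 168.04 q [ 31.3  30.5 -11.5  -0.1 -48.7 -43.1] F [-9.8 -5.8 10.4] open 55.6 t 14.0667
board-ish [600.5 302.8]
-8.361420317371056 -7.707577385244214 [-2.06321252  3.40474932 -0.14581896]
```

View pics/c11.png

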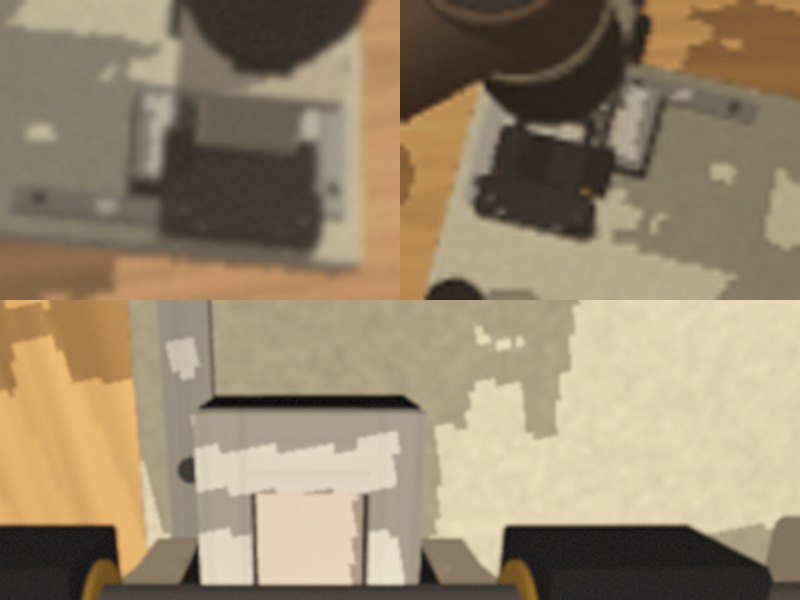

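Position stalled at ey≈302.8 where the board estimate says home is ≈306.5. It may be friction, as the tool is pressing down 10 N. I relieve the downward and sideways push, restore the tilt, and push on.

drive_tool:
  plan:
    - [[-0.0015, 0, 0.003], [-0.15, -0.4, -0.6], 0.3]
    - [[-0.0015, 0, 0.004], [-0.15, -0.4, -0.6], 0.3]
    - [[-0.0015, 0, 0.005], [-0.15, -0.4, -0.6], 0.3]
    - [[-0.0015, 0, 0.006], [-0.15, -0.4, -0.6], 0.3]
    - [[-0.0015, 0, 0.006], [-0.15, -0.4, -0.6], 0.3]

```text
clock: 14.63
tool_pos: [0.6514, 0.1774, 0.0296]
orientation: [134.5, 89.9, -147.3]
force: [-1.0, -0.1, -3.4]
opening: 0.0557
```

```bash
python3 - <<'E'
from h import *
gob(600,307,28.4,168.2);o=ctrl.get_obs();print(o['force'][:2]@EX,o['force'][:2]@EY,o['moment'])
E
```

```text
shift [ 0.0012  0.0003 -0.0019] turn [-0.01 -0.04 -0.04]
shift [ 0.0012  0.0003 -0.0019] turn [ 1.7999e+02 -6.0000e-02  6.0000e-02]
now [651.4 177.4  29.6] jaw 168.19 q [ 31.7  30.3 -11.8   0.  -48.  -43.5] F [-1.  -0.1 -3.4] open 55.7 t 14.6333
board-ish [600.3 309. ]
-0.9899748711479014 -0.3174888301452317 [ 0.03486387  0.44217304 -0.13661001]
```

drive_tool:
  plan:
    - [[0, 0, 0.001], [0, 0, 0], 0.3]
    - [[0, 0, 0.002], [0, 0, 0], 0.3]
    - [[0, 0, 0.003], [0, 0, 0], 0.3]
    - [[0, 0, 0.004], [0, 0, 0], 0.3]
    - [[0, 0, 0.004], [0, 0, 0], 0.3]

```text
clock: 15.05
tool_pos: [0.6512, 0.1778, 0.0294]
orientation: [152.7, 89.6, -129.1]
force: [-1.3, -13.7, 1.2]
opening: 0.0557
```

```bash
python3 - <<'E'
from h import *
gob(600,307,28.4,168.2);o=ctrl.get_obs();print(o['force'][:2]@EX,o['force'][:2]@EY,o['moment'])
E
```

```text
shift [ 0.001   0.     -0.0023] turn [-0.06 -0.34 -0.18]
shift [ 0.001   0.     -0.0023] turn [179.94  -0.28   0.54]
now [651.2 177.8  29.4] jaw 168.14 q [ 31.8  30.4 -11.6   0.2 -48.3 -43.8] F [ -1.3 -13.7   1.2] open 55.7 t 15.05
board-ish [600.  309.3]
1.6003014767824792 -13.658199857244101 [-5.10252612  0.21300795 -0.19928279]
```

Short rail contact at ey≈309.3, 13.7 N. I ease off 1 mm, reseat the holder on the board, and then press on both rails.

drive_tool:
  plan:
    - [[0, 0, -0.001], [0, -0.3, -0.2], 0.3]
    - [[0.001, 0.0005, -0.001], [0, -0.3, -0.2], 0.3]
    - [[0.0013, 0.0005, -0.001], [0, -0.3, -0.2], 0.3]
    - [[0.0013, 0.0005, -0.001], [0, -0.3, -0.2], 0.3]

```text
clock: 15.38
tool_pos: [0.6511, 0.1774, 0.0285]
orientation: [-92.9, 89.9, -14.7]
force: [0.0, -1.2, -1.8]
opening: 0.0558
```

```bash
python3 - <<'E'
from h import *
gob(600,307,28.4,168.2);o=ctrl.get_obs();print(o['force'][:2]@EX,o['force'][:2]@EY,o['moment'])
w=ctrl.snapshot('wrist');c=cal('wrist')
cv2.imwrite('pics/w12.png',w);print(w.max(2)[144:162,[225,255,285]].T)
P,an,r=edge(w,.015,c,(206,148.3),(298,148.3),1,-3,2.2);print(an,r,P@EY)
P,an,r=edge(w,.043,c,(204,153.5),(306,153.5),1,-1.5,2);print(an,r,P@EY)
E
```

```text
shift [ 0.0001  0.     -0.0019] turn [-0.04 -0.    0.08]
shift [ 0.0001  0.     -0.0019] turn [1.7996e+02 1.3000e-01 1.0000e-02]
now [651.1 177.4  28.5] jaw 168.16 q [ 31.8  30.3 -12.    0.1 -47.6 -43.7] F [ 0.  -1.2 -1.8] open 55.8 t 15.3833
board-ish [600.  308.9]
0.26746361412704917 -1.2120492713860294 [-0.36403719 -0.13297448  0.02151113]
[[168 168 155 107  44  19  20  23  25  40  90 127 147 164 170 170 171 170]
 [177 176 162 113  46  21  18  17  19  42  92 126 146 162 170 169 170 169]
 [176 175 161 109  37  12  21  17  23  47  89 126 147 163 169 169 171 170]]
168.34694 0.03 259.9539498722998
168.17331 0.0 259.8481938187134
```

drive_tool:
  plan:
    - [[0.0004, -0.001, 0.001], [0, 0, 0], 0.3]
    - [[0.0004, -0.002, 0.002], [0, 0, 0], 0.3]
    - [[0.0004, -0.003, 0.003], [0, -0.2, -0.3], 0.3]
    - [[0.0004, -0.0035, 0.004], [0, -0.3, -0.5], 0.3]
    - [[0.0004, -0.0035, 0.004], [0, -0.3, -0.5], 0.3]
    - [[0.0004, -0.0035, 0.004], [0, -0.3, -0.5], 0.3]

```text
clock: 15.93
tool_pos: [0.6514, 0.1775, 0.0284]
orientation: [-109.1, 89.8, -30.9]
force: [-12.4, -11.4, 14.0]
opening: 0.0558
```

```bash
python3 - <<'E'
from h import *
gob(600,307,28.4,168.2);o=ctrl.get_obs();print(o['force'][:2]@EX,o['force'][:2]@EY,o['moment'])
w=ctrl.snapshot('wrist');c=cal('wrist')
cv2.imwrite('pics/w13.png',w)
P,an,r=edge(w,.015,c,(206,148.3),(298,148.3),1,-3,2.2);print(an,r,P@EY)
P,an,r=edge(w,.043,c,(204,153.5),(306,153.5),1,-1.5,2);print(an,r,P@EY)
t=ctrl.snapshot('top');s=ctrl.snapshot('scene')
a=cv2.resize(s[190:250,270:350],(400,300),interpolation=2);b=cv2.resize(t[145:205,170:250],(400,300),interpolation=2)
cv2.imwrite('pics/c13.png',np.vstack([np.hstack([a,b]),cv2.resize(w[100:250,100:500],(800,300),interpolation=2)]))
E
```

```text
shift [ 0.      0.0003 -0.0021] turn [-0.05 -0.07  0.22]
shift [ 0.      0.0003 -0.0021] turn [1.7995e+02 3.4000e-01 1.2000e-01]
now [651.4 177.5  28.4] jaw 168.15 q [ 31.9  30.3 -12.1   0.3 -47.5 -43.9] F [-12.4 -11.4  14. ] open 55.8 t 15.9333
board-ish [600.3 309.1]
-9.72172945889539 -13.760696613396107 [-3.63359293  5.33561339  0.10489135]
168.34554 0.02 260.10990162808724
168.17252 0.01 260.04468365794116
```

View pics/c13.png

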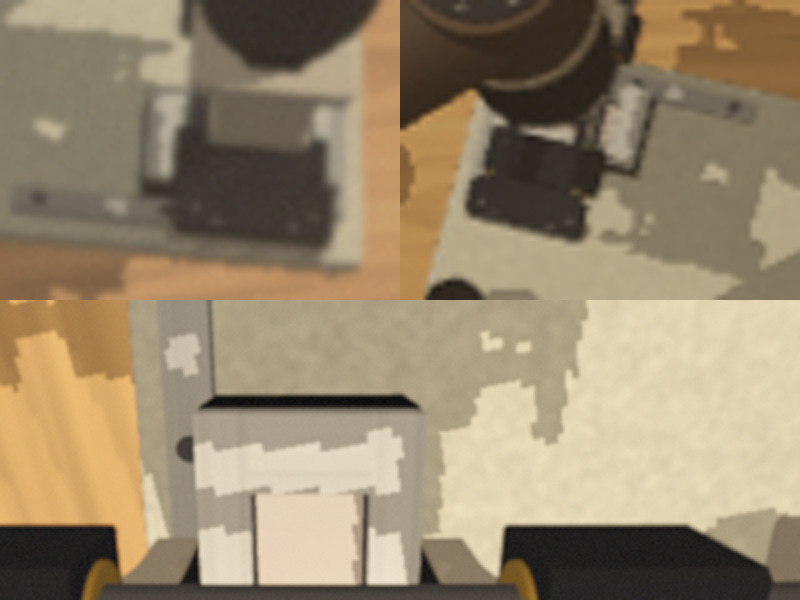

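Both contacts are made: the cover stays flush (0.1 mm), the long side is against the long rail in the wrist view, and the end is at the short rail in the scene view. I trade the downward push for a firmer sideways push.

drive_tool:
  plan:
    - [[-0.0003, -0.004, 0.004], [0, -0.3, -0.4], 0.3]
    - [[-0.0005, -0.005, 0.005], [0, -0.3, -0.4], 0.3]
    - [[-0.0005, -0.0055, 0.005], [0, -0.3, -0.4], 0.3]
    - [[-0.0005, -0.0055, 0.005], [0, -0.3, -0.4], 0.3]
    - [[-0.0005, -0.0055, 0.005], [0, -0.3, -0.4], 0.3]

```text
clock: 16.5
tool_pos: [0.6515, 0.1775, 0.0284]
orientation: [-174.0, 89.7, -95.9]
force: [-19.3, -10.2, 15.6]
opening: 0.0558
```

```bash
python3 - <<'E'
from h import *
gob(600,307,28.4,168.2);o=ctrl.get_obs();print(o['force'][:2]@EX,o['force'][:2]@EY,o['moment'])
w=ctrl.snapshot('wrist');c=cal('wrist')
P,an,r=edge(w,.015,c,(206,148.3),(298,148.3),1,-3,2.2);print(an,r,P@EY)
P,an,r=edge(w,.043,c,(204,153.5),(306,153.5),1,-1.5,2);print(an,r,P@EY)
gob(600,307,28.4,168.2)
E
```

```text
shift [ 0.      0.0004 -0.0021] turn [-0.1  -0.27  0.03]
shift [ 0.      0.0004 -0.0021] turn [1.799e+02 4.000e-02 4.200e-01]
now [651.5 177.5  28.4] jaw 168.1 q [ 31.9  30.4 -11.9   0.3 -47.9 -44. ] F [-19.3 -10.2  15.6] open 55.8 t 16.5
board-ish [600.4 309.1]
-16.77944604765585 -13.963778769369405 [-3.68275408  7.29722401  0.0281759 ]
168.27536 0.02 260.0534423005118
168.07932 0.01 260.1108534185433
shift [ 0.      0.0004 -0.0021] turn [-0.1  -0.27  0.03]
shift [ 0.      0.0004 -0.0021] turn [1.799e+02 5.000e-02 4.200e-01]
now [651.5 177.5  28.4] jaw 168.1 q [ 31.9  30.4 -11.9   0.3 -47.9 -44. ] F [-19.8 -10.9  14.9] open 55.6 t 16.55
board-ish [600.4 309.1]
```

Stable at about 17 N and 14 N, cover flush. I hand in.

```bash
python3 -c "
from plant import ctrl
print(ctrl.close_job())"
```

```text
the job is handed in; nothing more can be done
None
```

The film holder is closed, pressed into the rail corner and handed in at about 16.6 s of robot time, with the arm still gripping and pushing.

I laid the aluminium cover on the holder out on the board and squeezed both across their width to line them up. Then I slid the closed holder to the long rail and along it to the short rail, and left it pressed against both.

**Last checks:**
- **Push:** about 17 N against the long rail and 14 N against the short rail. The position did not change when I pushed harder.
- **Cover:** the cover and holder end edges agreed to about 0.1 mm in the wrist picture. The gripper opening of 55.6–55.8 mm matches the 56 mm width.
- **Yaw:** the holder was at about 78.2° and the rail at about 78.3°.

**What went less cleanly:**
- The first push toward the short rail stalled about 6.5 mm short, because the tool was also pressing the holder down. I eased it up about 1 mm, moved it home and reseated it.
- The tool was still pressing down about 15 N at the end.
- The gripper partly hid the short-rail end, so that contact rests mainly on the force reading and the stop in motion. It stopped about 2 to 3 mm beyond where the pictures had put it.

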